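Clamp a blank in the marking fixture with the sunken knob

ROBOT

A 6-joint arm with a two-finger parallel gripper is mounted at the origin on the work surface. World frame = base frame: x ahead of the robot, y to its left, z up, the work surface at z = 0. Lengths are in m, angles in rad, forces in N, time in s.
With the tool pointing down it reaches from about 0.35 to 0.975 m from the base axis. Payload 4.9 kg.
Tool frame: the origin (TCP) lies at the very end of the fingers, on their centre line; the grasp point (between the pads) lies ctrl.grip_point_offset behind it (ctrl.grip_point_offset is the distance from the TCP to the grasp point, in m); z points along the fingers, y is the direction in which the jaws open and shut (so a half turn about z gives the same grasp; the last joint's range is limited). The gripper opens to 85 mm and grips with 20 to 120 N. Pads are 22 mm wide; open, the fingers measure 114 mm over their backs; the gripper's body (76 mm by 85 mm) begins 54 mm behind the grasp point. The pads swing forward as they close: fully open they stand 13 mm farther back than shut.
Start: joints at [-1.334, 0.053, 1.613, -0, 1.476, -0.119], TCP at [0.218, -0.586, 0.231] pointing down, gripper open.
Joint ranges: [-3.01, 3.01], [-1.01, 2.22], [0.06, 2.58], [-1.02, 4.17], [0.09, 2.62], [-3.14, 3.14]. Speed limits (rad/s): [2.57, 2.57, 3.14, 3.14, 3.14, 3.14].

INTERFACE

Orientations are given as a rotation vector (axis times angle).
In Python, from station import ctrl gives the robot as it stands. The module is installed in compiled form; this text tells all that it offers.
- The arm moves only by the shell command python3 -m creep 'ROWS' [FORCE]. ROWS is JSON, a list of rows, each a list of 5 numbers: the closure in counts, from 0 (fully open) to 255 (shut), then the shift along the tool's x, y, z in mm, then the turn about the tool's z in rad. A call has 1 to 12 rows; each row is the pose to reach, as a shift and turn from the pose commanded when the call began, along the tool's axes at that moment; what a row does not reach only later rows make up. A row lasts 1/12 s, in which the tool goes at most 41.7 mm and 7.16 degrees, less where a joint would pass 70% of its speed; a pose out of reach is approached as far as the arm can. A call with a gripper value outside its range is refused whole. The fingers move at their own pace and stop on an object; FORCE is the grip in N (left out, the last holds). Time passes only in rows, so rows that repeat a pose let the fingers close. It gives the time, the measured TCP pose, the force and the opening at its end, in the units of the state.
- ctrl.get_obs(): the state, without advancing time (a new reading comes with each control period).
- ctrl.get_image(name): name is "side" or "top" or "wrist"; returns the picture (400x640x3 uint8, red, green, blue); there is no depth.
- ctrl.calibration(name): a dict with "fx", "fy", "cx", "cy" (pixels), "R" (3x3) and "t" (3): a world point X has camera coordinates R X + t. Camera axes: x right, y down, z forward; pixel columns grow to the right and rows downward; lengths in m; the calibration is good to about 2 mm. The wrist camera is an equidistant fisheye: a pixel r from the principal point sees the ray r / f radians off the axis. A picture is of the moment at which its call begins: read the wrist's pose just before it. calibration takes no time and is no camera call; for the wrist camera it gives the pose at the moment of the call.
- ctrl.finish_job(): hands the job in, once; it reports no verdict.
Trained networks look in the newest picture that a camera, given by its name, has taken for a name from the list of things; names that differ only in an ending like _2 or _b are one class to them, and where a whole thing is asked for, a point or a joint stands for the part that bears it (a point fixed in the world has none). Each returns a list of dicts, best first, with "conf" (0 to 1); they miss things now and then, are a little off and sometimes report something else, mostly with a low value. They report only what shows in the picture. A call takes as long as a camera call. They do not tell look-alikes from the thing itself.
- ctrl.boxes_of(camera, label): "rect" ([left, top, width, height] in pixels, round what is visible of it).
- ctrl.outline_of(camera, label): "mask" (400x640 bool, what is visible of it) and "rect" ([left, top, width, height] in pixels, round what is visible of it).
The state is a dict: "t": time; "q": joint angles; "dq": joint speeds; "effort": joint torques, N m; "tool_pos": TCP position; "tool_rot": TCP orientation; "contact_force": force on the tool from outside, world axes, zero at the start; "wrist_torque": the same for the moment, N m; "opening": finger opening in m.
Only numpy, scipy, OpenCV 4.12 (cv2) and the standard library are available. Lean on these libraries where they do the work, as an engineer would, in place of code of your own. Each camera call takes 0.05 s, during which the arm holds its last target. There are 200 camera calls.

TASK

Set the rectangular aluminium blank down flat in the nest of the marking fixture, between the clamp nose and the end stop, and let go of it. Then turn the knob in the sunken well clockwise until the nose clamps the blank against the end stop with about 18 N (at least 8 N, and never more than 28 N), and let go of the knob. Do not force the fingers against the knob housing, and leave the other things on the bench where they are.

Things in the scene. Friction and masses are not known exactly. Their poses are not given: they have to be found in the camera images.
- fixture: Marking fixture, fixed on the bench: aluminium plate 100 mm (x) by 250 mm (y), 10 mm thick, carrying knob housing, nest and end stop. Origin: underside of the plate on its centre line; y is the long axis, pointing from the knob housing to the end stop, z up. The plate reaches from y = -140 to +110 mm.
- nest (a point): Middle of the nest floor (plate top, 10 mm above the bench), y = 15.5 mm on the fixture; axes as the fixture's. A blank set down with its centre here clears nose and stop by 3 mm or more. Two rails 4 mm high with inner faces at x = +-19 mm run along the nest from y = -35 to +30 mm of this point.
- stop_zone (a point): Nest floor near the end stop, y = 54.5 mm on the fixture. The end stop is a steel block 44 mm wide, 30 mm high. It was set anew for this job and is firmly locked: its face to the blank lies anywhere from 5.5 mm before to 5.5 mm behind this point along the fixture's y.
- housing: Grey knob housing of the fixture: block 100 mm (x) by 96 mm (y), top 62 mm above the bench. Origin: centre of its underside, 10 mm above the bench, on the knob's axis (y = -75 mm on the fixture). A round well 80 mm wide, 28 mm deep is sunk in its top: rim 62 mm, floor 34 mm above the bench; the knob stands in its middle.
- clamp_knob (a joint): Knob angle, rad: grows turned clockwise from above (tightens); starts at 0 to 0.2, ends at 4. Nose advances 9 mm per rad. A steady friction torque of 0.28 N m holds it where it is left, also under load; each newton of clamping adds 0.009 N m to the torque needed (0.16 at 18 N). The blank is pushed along with 1 to 2 N and seats on the stop after 0.75 to 2.25 rad of turning.
- knob_top (a point): Centre of the top face of the clamp knob, on its vertical axis, 56 mm above the bench, 6 mm below the rim of the well. Round black ribbed knob, 30 mm diameter, 22 mm high, white line on top; 25 mm are free between it and the wall of the well all round.
- nose: Clamp nose: dark steel pad 26 mm wide (x), 16 mm high, that comes out of the housing towards the nest, on a stiff spring of 12 N/mm. Origin: centre of its front face, 21 mm above the bench; axes as the fixture's. It starts at y = -20 to -18 mm on the fixture.
- blank: Work part: loose rectangular aluminium block 30 mm (x) by 60 mm (y) by 35 mm high, 0.12 to 0.24 kg, two small bores in its top. Origin: centre of its underside, z up. Lies on the bench left or right of the fixture. Goes into the nest with its long y axis along the fixture's y, either way round.
- slug: Bystander: loose round aluminium slug, 44 mm diameter, 40 mm high, standing on the bench on the other side of the fixture from the blank. Origin: centre of its underside.
- wrench: Bystander: loose steel wrench 160 mm long lying on the bench beyond the fixture. Origin: its underside.
- spray_can: Bystander: spray can, 52 mm diameter, 150 mm high, standing beyond the fixture. Origin: centre of its underside.
Not all that is in view belongs to the job. Leave any orange or yellow look-alike of the blank alone.

How it is judged:
On the way, in this order (a step that is already met when the one before it is completed fails the run):
1. the blank lies flat in the nest, let go, not yet clamped (x of blank in the frame of fixture between -0.006 and 0.006 m and y of blank in the frame of fixture between 0.008 and 0.034 m and z of blank in the frame of fixture between 0.007 and 0.0125 m and angle between blank's own z axis and vertical below 0.06 rad and angle between the y axis of blank and the y axis of fixture, either way round below 0.12 rad and contact force between the fingers and blank below 0.05 N and contact force between nose and blank below 4 N), for 0.2 s.
2. the nose clamps the blank with 8 N or more (contact force between nose and blank above 8 N), for 0.2 s.
At the end, for the whole second after the job is handed in: The blank lies flat on the floor of the nest, long axis along the fixture within 0.12 rad, centred between the rails within 6 mm, at rest, clamped by the nose against the end stop with 8 to 28 N, and the robot has let go of blank and knob (x of blank in the frame of fixture between -0.006 and 0.006 m and y of blank in the frame of fixture between 0.008 and 0.034 m and z of blank in the frame of fixture between 0.007 and 0.0125 m and angle between blank's own z axis and vertical below 0.06 rad and angle between the y axis of blank and the y axis of fixture, either way round below 0.12 rad and contact force between the fingers and blank below 0.05 N and contact force between nose and blank between 8 and 28 N and linear speed of blank below 0.005 m/s and contact force between the fingers and anything else below 0.2 N); the robot touches nothing.
It fails at once if the nose presses on the blank with more than 28 N (contact force between nose and blank above 28 N).
It fails at once if the fingers or the arm press on the knob housing with more than 25 N (contact force between any of the fingers, the arm and housing above 25 N).
It fails at once if the blank is let go in the air or on top of something (more than 20 mm above the nest floor) (height (world z) of blank above 0.03 m and contact force between the fingers and blank below 0.02 N).
It fails at once if the slug, the wrench or the spray can is moved by more than 25 mm (distance of any of slug, wrench, spray_can from where it was at the start of the episode above 0.025 m).
It also fails if it takes over 72 s, if anything falls off the work surface, if the arm or the gripper's body presses on something with over 40 N, if the wrist force passes 120 N, or if a joint passes its speed limit or range.

## Working session

There is one attempt and no reset: what is moved stays moved. The work goes in short steps, Python scripts to look and compute and a shell command to move; the robot and the scene stay as the last step left them, time stands still between calls to the robot, and variables do not carry over. Pictures are saved under pics/ and viewed, about 8 in all and at most 12, crops included, and the job is handed in when it is done.

```bash
mkdir -p pics; python3 - <<'E'
from station import ctrl
import cv2,numpy as np
o=ctrl.get_obs();print(o['tool_pos'],o['tool_rot'],o['opening'],ctrl.grip_point_offset,o['t'])
for n in ['top','side']:
    cv2.imwrite(f'pics/{n}0.png',ctrl.get_image(n)[:,:,::-1])
    c=ctrl.calibration(n);print(n,c['fx'],c['cx'],c['cy'],np.round(c['R'],3).tolist(),np.round(c['t'],3))
for n in ['top']:
    for l in ['blank','fixture','housing','clamp_knob','slug']:
        print(n,l,[(round(b['conf'],2),np.round(b['rect'],0).tolist()) for b in ctrl.boxes_of(n,l)])
E
```

```text
[ 0.21756358 -0.58525674  0.230068  ] [-3.09001313e+00 -5.55578122e-01  1.78367001e-04] 0.0854284567770289 0.0187 0.0
top 367.0793957611371 321.06384359689685 199.91245766057258 [[0.026, -0.999, 0.036], [-0.993, -0.03, -0.114], [0.115, -0.033, -0.993]] [-0.015  0.569  0.806]
side 416.8411025622103 322.3968359866864 197.22807925881818 [[-0.91, -0.415, 0.009], [-0.215, 0.453, -0.865], [0.355, -0.789, -0.502]] [0.542 0.175 0.973]
top blank [(0.97, [151.0, 264.0, 28.0, 29.0]), (0.85, [167.0, 223.0, 30.0, 28.0]), (0.8, [207.0, 192.0, 22.0, 28.0]), (0.59, [156.0, 180.0, 36.0, 26.0])]
top fixture [(0.62, [253.0, 182.0, 110.0, 54.0])]
top housing [(0.66, [311.0, 184.0, 50.0, 52.0])]
top clamp_knob [(0.7, [330.0, 203.0, 10.0, 14.0]), (0.64, [431.0, 226.0, 25.0, 18.0])]
top slug [(0.71, [429.0, 227.0, 26.0, 17.0])]
```

View pics/top0.png

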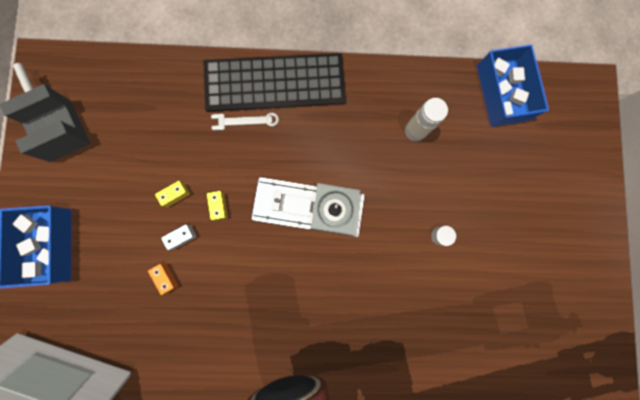

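View pics/side0.png

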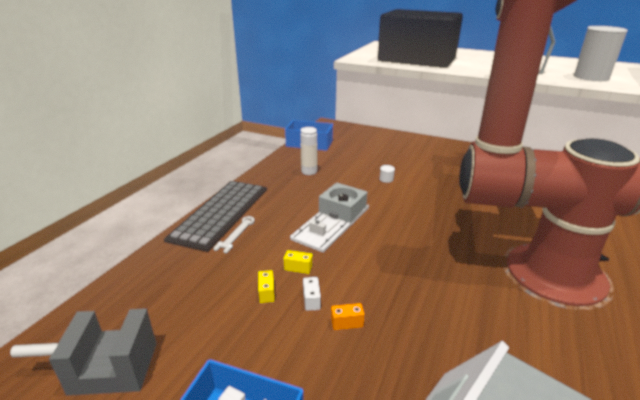

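Top view: the silver blank is at about (178,237). The fixture spans (253..362, 180..236), with its knob at (335,210) and end stop at (279,201). The yellow and orange look-alikes lie around the blank, and the slug is at (444,236).

```bash
cat > h.py <<'E'
from station import ctrl
import cv2,numpy as np
from scipy.spatial.transform import Rotation as Ro
def ray(n,uv,c=None):
    c=c or ctrl.calibration(n); R=np.array(c['R']);t=np.array(c['t'])
    d=np.array([(uv[0]-c['cx'])/c['fx'],(uv[1]-c['cy'])/c['fy'],1.])
    if n=='wrist':
        a=np.hypot(d[0],d[1]); d=np.array([d[0]/a*np.sin(a),d[1]/a*np.sin(a),np.cos(a)]) if a>0 else d
    return -R.T@t, R.T@d
def at(n,uv,z,c=None):
    o,d=ray(n,uv,c); return o+d*(z-o[2])/d[2]
def proj(n,X,c):
    p=np.array(c['R'])@X+np.array(c['t'])
    if n=='wrist':
        a=np.arctan2(np.hypot(p[0],p[1]),p[2]);s=a/np.hypot(p[0],p[1])
        return np.array([c['cx']+c['fx']*p[0]*s,c['cy']+c['fy']*p[1]*s])
    return np.array([c['cx']+c['fx']*p[0]/p[2],c['cy']+c['fy']*p[1]/p[2]])
def tool():
    o=ctrl.get_obs(); return np.array(o['tool_pos']),Ro.from_rotvec(o['tool_rot']).as_matrix()
E
python3 - <<'E'
from h import *
p,R=tool();print(R.round(3).tolist())
print('blank',at('top',(178,237),.035),'orange',at('top',(161,279),.035),'knob',at('top',(335,210),.056),'stop',at('top',(279,201),.04))
print('corners',[at('top',q,.01).round(3) for q in [(260,178),(253,220)]],[at('top',q,.062).round(3) for q in[(363,187),(360,236),(318,184),(312,231)]])
print('slug',at('top',(444,236),.04),'can',at('top',(434,107),.15))
c=ctrl.calibration('wrist');print(c['fx'],c['cx'],c['cy'],(R.T@(-np.array(c['R']).T@c['t']-p)).round(3),(np.array(c['R'])@R).round(3))
E
```

```text
[[0.937, 0.348, -0.0], [0.348, -0.937, 0.0], [0.0, -0.0, -1.0]]
blank [0.47669005 0.31692949 0.035     ] orange [0.38432142 0.34728758 0.035     ] knob [ 0.54516816 -0.02964764  0.056     ] stop [0.56326858 0.09613183 0.04      ]
corners [array([0.62 , 0.145, 0.01 ]), array([0.52 , 0.157, 0.01 ])] [array([ 0.598, -0.09 ,  0.062]), array([ 0.489, -0.085,  0.062]), array([0.601, 0.01 , 0.062]), array([0.497, 0.02 , 0.062])]
slug [ 0.49464618 -0.27963724  0.04      ] can [ 0.75409828 -0.22114618  0.15      ]
309.70691628693146 323.07908779981864 200.15283669952055 [ 0.075  0.    -0.142] [[-0.     1.    -0.   ]
 [-0.956 -0.    -0.292]
 [-0.292  0.     0.956]]
```

```bash
python3 -m creep '[[0,536,-489,-50,-1.5],[0,536,-489,-50,-1.5],[0,536,-489,-50,-1.5],[0,536,-489,-50,-1.5],[0,536,-489,-50,-1.5],[0,536,-489,-50,-1.5],[0,536,-489,-50,-1.5],[0,536,-489,-50,-1.5],[0,536,-489,-50,-1.5],[0,536,-489,-50,-1.5],[0,536,-489,-50,-1.5],[0,536,-489,-50,-1.5]]' 60; python3 -c "
from h import *
p,R=tool();print(p,R.round(3).tolist(),R.T@(np.array([.55,.06,.28])-p),ctrl.get_obs()['q'])"
```

```text
t: 1.35
tool_pos: [0.4465, -0.1404, 0.2662]
tool_rot: [1.875, 2.519, 0.0]
contact_force: [1.6, 0.1, 0.3]
opening: 0.0852
[ 0.44650236 -0.14038074  0.26618895] [[-0.287, 0.958, 0.001], [0.958, 0.287, -0.001], [-0.001, 0.001, -1.0]] [ 0.16225527  0.15664379 -0.01381667] [-4.63792718e-01 -3.56174990e-01  1.92082454e+00 -4.06822012e-05
  1.57573112e+00 -7.54758026e-01]
```

```bash
python3 -m creep '[[0,162,157,-14,0],[0,162,157,-14,0],[0,162,157,-14,0],[0,162,157,-14,0],[0,162,157,-14,0],[0,162,157,-14,0],[0,162,157,-14,0],[0,162,157,-14,0]]'; python3 -c "
from h import *
p,R=tool();c=ctrl.calibration('wrist')
im=ctrl.get_image('wrist');cv2.imwrite('pics/w1.png',im[:,:,::-1])
import pickle;pickle.dump(c,open('c1.pkl','wb'))
print(p,[proj('wrist',np.array(x),c).round(0) for x in [(.545,-.03,.056),(.563,.096,.04),(.477,.317,.035)]])
for l in ['clamp_knob','blank','housing','nose']: print(l,[(round(b['conf'],2),np.round(b['rect'],0).tolist()) for b in ctrl.boxes_of('wrist',l)])
"
```

```text
t: 2.02
tool_pos: [0.5512, 0.058, 0.2795]
tool_rot: [-1.881, -2.516, 0.001]
contact_force: [-0.3, -1.8, 0.3]
opening: 0.0857
[0.5511683  0.05795467 0.27949905] [array([299., 234.]), array([341., 142.]), array([325., -37.])]
clamp_knob [(0.57, [289.0, 218.0, 24.0, 29.0])]
blank []
housing [(0.96, [253.0, 181.0, 102.0, 99.0])]
nose [(0.65, [310.0, 184.0, 20.0, 14.0])]
```

View pics/w1.png

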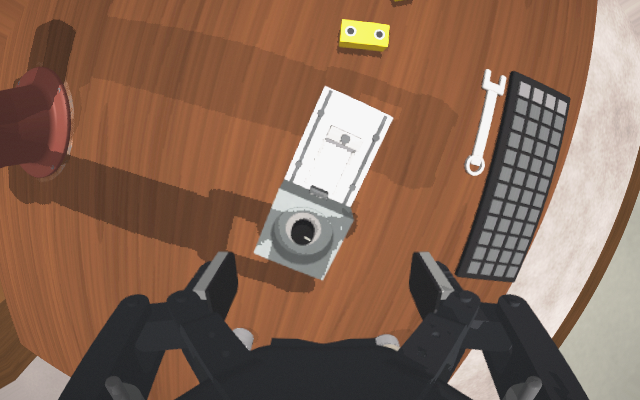

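Wrist view: the knob is at about (302,231), the plate's far corners at (326,87) and (393,118), the nose at (319,190) and the end stop at (344,140). I'll enlarge this for precision.

```bash
python3 -c "
import cv2
im=cv2.imread('pics/w1.png')[80:285,240:405]
cv2.imwrite('pics/w1z.png',cv2.resize(im,None,fx=2.9,fy=2.9,interpolation=cv2.INTER_CUBIC))"
```

```text
(no output)
```

View pics/w1z.png

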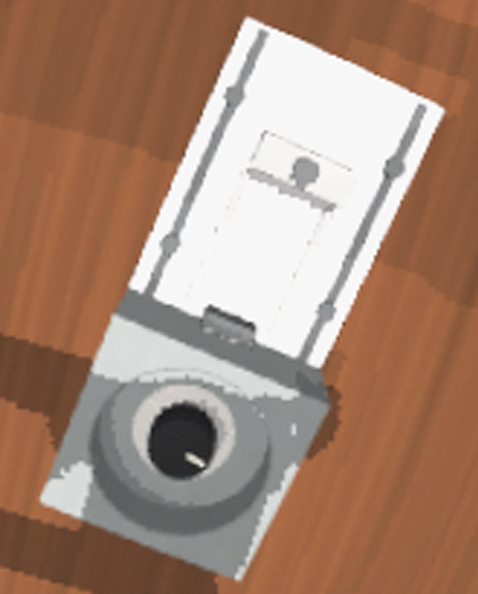

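```bash
cat > fit.py <<'E'
from h import *
import pickle
from scipy.optimize import least_squares
c=pickle.load(open('c1.pkl','rb'))
z=lambda u,v:np.array([240+(u+.5)/2.9-.5,80+(v+.5)/2.9-.5])
F=[((-50,110,10),z(247,17)),((50,110,10),z(444,108)),((-50,-123,62),z(40,500)),((50,-123,62),z(240,580)),((50,-27,62),z(329,407)),((-50,-27,62),z(118,313))]
def W(p,X):
    X=np.array(X)/1e3;s,k=np.sin(p[2]),np.cos(p[2]);return np.array([p[0]+k*X[0]-s*X[1],p[1]+s*X[0]+k*X[1],X[2]])
r=least_squares(lambda p:np.concatenate([proj('wrist',W(p,X),c)-u for X,u in F]),[.55,.045,-.1])
P=r.x
if __name__=='__main__':
    print(P,r.fun.reshape(-1,2).round(1).tolist())
    inv=lambda q:(lambda d:(np.cos(P[2])*d[0]+np.sin(P[2])*d[1],-np.sin(P[2])*d[0]+np.cos(P[2])*d[1]))(q[:2]-P[:2])
    print('knob pix',[proj('wrist',W(P,(0,-75,56)),c)], 'meas',z(183,440),'inv',inv(at('wrist',z(183,440),.056,c)))
    print('stop near edge at z40',[inv(at('wrist',z(*q),.04,c)) for q in [(250,170),(335,207)]],'nose',[inv(at('wrist',z(*q),.029,c)) for q in [(207,308),(256,327)]])
    print('knob',W(P,(0,-75,56)),'nest',W(P,(0,15.5,10)))
E
python3 fit.py
```

```text
[ 0.55883853  0.04394834 -0.13098547] [[0.2, -0.5], [0.8, 0.1], [-0.4, 0.5], [0.1, 0.5], [0.8, -0.5], [-1.3, 0.2]]
knob pix [array([302.10301488, 235.02112244])] meas [302.77586207 231.39655172] inv (np.float64(-0.0011527229943619367), np.float64(-0.06997445614950577))
stop near edge at z40 [(np.float64(-0.021511305834223973), np.float64(0.048219942443430835)), (np.float64(0.01813052387734325), np.float64(0.0486549431182891))] nose [(np.float64(-0.013368403130025675), np.float64(-0.017390527751673882)), (np.float64(0.0104457387671883), np.float64(-0.016533121078256757))]
knob [ 0.54904269 -0.03040918  0.056     ] nest [0.56086301 0.05931557 0.01      ]
```

```bash
python3 -m creep '[[0,275,4,80,0],[0,275,4,80,0],[0,275,4,80,0],[0,275,4,80,0],[0,275,4,80,0],[0,275,4,80,0],[0,275,4,80,0],[0,275,4,80,0],[0,275,4,80,0],[0,275,4,80,0]]'; python3 -c "
from h import *
p,R=tool();c=ctrl.calibration('wrist')
im=ctrl.get_image('wrist');cv2.imwrite('pics/w2.png',im[:,:,::-1])
import pickle;pickle.dump(c,open('c2.pkl','wb'))
print(p,R.round(3).tolist())
for b in ctrl.outline_of('wrist','blank'):
    m=b['mask'].astype(np.uint8);col=im[b['mask']].mean(0)
    cs=max(cv2.findContours(m,0,1)[0],key=cv2.contourArea)
    print(round(b['conf'],2),b['rect'],col.round(),cv2.minAreaRect(cs),cv2.approxPolyDP(cs,4,True)[:,0].tolist())
"
```

```text
t: 3.1
tool_pos: [0.478, 0.3214, 0.2]
tool_rot: [1.884, 2.513, 0.0]
contact_force: [0.4, 0.5, -0.1]
opening: 0.0854
[0.47803758 0.3214396  0.19995818] [[-0.28, 0.96, 0.001], [0.96, 0.28, -0.0], [-0.0, 0.0, -1.0]]
0.8 [303.3, 148.8, 40.0, 62.1] [229. 228. 228.] ((321.4326477050781, 180.6575927734375), (61.23692321777344, 30.7790470123291), 74.47589111328125) [[326, 148], [300, 160], [317, 213], [342, 205]]
0.79 [213.0, 108.1, 63.6, 47.0] [230. 195.  76.] ((245.19021606445312, 131.54954528808594), (30.457630157470703, 64.04097747802734), 70.90650939941406) [[271, 110], [214, 128], [220, 154], [276, 136]]
0.74 [387.9, 156.0, 47.2, 61.5] [221. 212.  63.] ((412.73529052734375, 186.94119262695312), (60.3913688659668, 33.95498275756836), 75.96376037597656) [[415, 156], [391, 162], [408, 218], [433, 211], [424, 162]]
0.58 [337.5, 242.0, 52.2, 37.2] [224. 212.  60.] ((364.05487060546875, 261.4027404785156), (53.8826904296875, 35.75533676147461), 2.862405300140381) [[338, 244], [338, 278], [388, 277], [391, 257], [384, 245]]
```

View pics/w2.png

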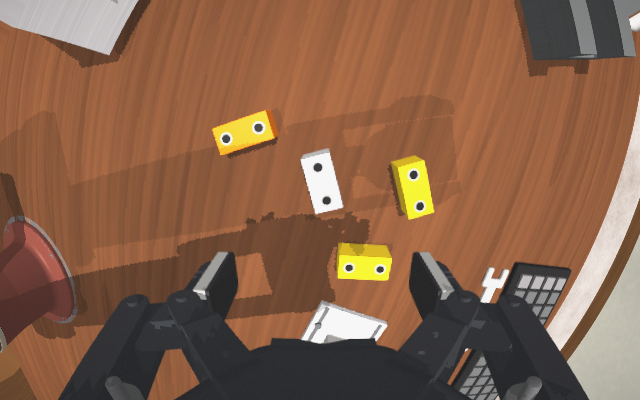

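Silver blank: its bores are at about (317.5,167) and (326.5,200.5). The neighbours are far enough off for the open fingers.

```bash
python3 -c "
from h import *
import pickle
c=pickle.load(open('c2.pkl','rb'));p,R=tool()
a,b=[at('wrist',q,.035,c) for q in [(317.5,167),(326.5,200.5)]]
m=(a+b)/2;print(a,b,m,np.linalg.norm(a-b))
print('corners mid',np.mean([at('wrist',q,.035,c) for q in [(302,159),(328,153),(317,213),(342,207)]],0))
d=a-b;d/=np.linalg.norm(d);print('long axis in tool',R.T@d,'turn',np.arctan2((R.T@d)[1],(R.T@d)[0]),'shift mm',1e3*(R.T@(m-p)))
y=at('wrist',(364,268),.035,c);print('yellow2',R.T@(y-p)*1e3)
"
```

```text
[0.46855687 0.33465611 0.035     ] [0.48721524 0.30339892 0.035     ] [0.47788605 0.31902752 0.035     ] 0.03640255880012245
corners mid [0.47807844 0.31952096 0.035     ]
long axis in tool [ 9.67580139e-01 -2.52563755e-01 -4.73222399e-04] turn -0.25532902747346237 shift mm [ -1.68970769  -1.49250882 165.51379726]
yellow2 [-99.37978684  46.11134067 165.59143418]
```

```bash
python3 -m creep '[[0,-1.7,-1.5,30,-0.12],[0,-1.7,-1.5,60,-0.255],[0,-1.7,-1.5,100,-0.255],[0,-1.7,-1.5,130,-0.255],[0,-1.7,-1.5,155,-0.255],[0,-1.7,-1.5,175,-0.255],[0,-1.7,-1.5,187,-0.255],[0,-1.7,-1.5,187,-0.255]]'; python3 -m creep '[[255,0,0,0,0],[255,0,0,0,0],[255,0,0,0,0],[255,0,0,0,0],[255,0,0,0,0],[255,0,0,0,0],[255,0,0,0,0],[255,0,0,0,0],[255,0,0,0,0],[255,0,0,0,0]]' 50
```

```text
t: 3.87
tool_pos: [0.4755, 0.3182, 0.0101]
tool_rot: [-1.55, -2.73, 0.007]
contact_force: [-0.2, 0.3, -0.3]
opening: 0.0855
t: 4.7
tool_pos: [0.4779, 0.3209, 0.0144]
tool_rot: [1.547, 2.732, 0.003]
contact_force: [-0.2, -1.0, 5.4]
opening: 0.0285
```

```bash
python3 -m creep '[[255,0,0,-10,0],[255,0,0,-40,0],[255,0,0,-80,0],[255,0,0,-110,0],[255,0,0,-110,0],[255,0,0,-110,0]]'; cat > goal.py <<'E'
import sys
from h import *
from fit import W,P
# args: fixture x,y mm, world z mm ; desired tool x along fixture y
X=[float(a) for a in sys.argv[1:4]]; p,R=tool()
g=W(P,X); fy=np.array([-np.sin(P[2]),np.cos(P[2]),0]); t=R.T@fy
o=ctrl.get_obs()
print('shift',(1e3*R.T@(g-p)).round(1),'turn',np.arctan2(t[1],t[0]).round(3),'q6',o['q'][5].round(3),'open',o['opening'],'f',np.round(o['contact_force'],1),'tq',np.round(o['wrist_torque'],3),'t',o['t'])
E
python3 goal.py -1 15.5 120
```

```text
t: 5.2
tool_pos: [0.4778, 0.3209, 0.1253]
tool_rot: [1.547, 2.731, 0.006]
contact_force: [0.0, 0.6, -2.0]
opening: 0.0292
shift [-266.4  -64.1    5.1] turn 0.671 q6 -0.078 open 0.029171148819351844 f [ 0.   0.6 -2. ] tq [-0.008 -0.003  0.024] t 5.2
```

```bash
python3 -m creep '[[255,-30,-8,0,0.1],[255,-266,-64,0,0.67],[255,-266,-64,0,0.67],[255,-266,-64,0,0.67],[255,-266,-64,0,0.67],[255,-266,-64,0,0.67],[255,-266,-64,0,0.67],[255,-266,-64,0,0.67],[255,-266,-64,0,0.67],[255,-266,-64,0,0.67],[255,-266,-64,0,0.67],[255,-266,-64,0,0.67]]'; python3 goal.py -1 17 75
```

```text
t: 6.2
tool_pos: [0.5577, 0.0605, 0.1218]
tool_rot: [-2.358, -2.074, 0.002]
contact_force: [-0.2, 0.7, -1.8]
opening: 0.0292
shift [ 0.7  2.4 46.8] turn 0.003 q6 0.103 open 0.02920489652686532 f [-0.2  0.7 -1.8] tq [ 0.075 -0.013 -0.044] t 6.2
```

Hover lower and check the alignment in the wrist image.

```bash
python3 -m creep '[[255,0.7,2.4,20,0],[255,0.7,2.4,50,0],[255,0.7,2.4,61,0],[255,0.7,2.4,61,0],[255,0.7,2.4,61,0],[255,0.7,2.4,61,0]]'; python3 goal.py -1 17 22;  python3 -c "
from h import *
im=ctrl.get_image('wrist')
cv2.imwrite('pics/w3.png',cv2.resize(im[110:400,170:480,::-1],None,fx=2,fy=2,interpolation=cv2.INTER_CUBIC))
import pickle;pickle.dump(ctrl.calibration('wrist'),open('c3.pkl','wb'))"
```

```text
t: 6.7
tool_pos: [0.5619, 0.0599, 0.0631]
tool_rot: [2.359, 2.072, 0.002]
contact_force: [-0.6, 0.2, -1.6]
opening: 0.0289
shift [ 0.7 -2.1 41.1] turn 0.002 q6 0.104 open 0.02894801548298913 f [-0.6  0.2 -1.6] tq [ 0.047 -0.05   0.013] t 6.7
```

View pics/w3.png

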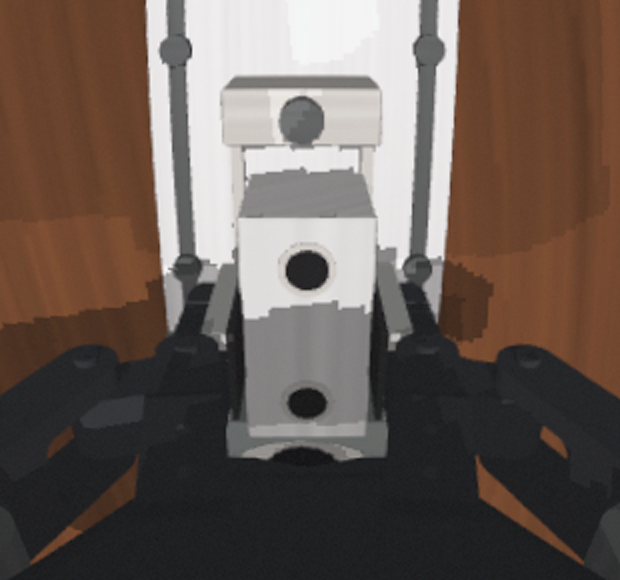

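Hovering: the blank is square to the stop, with bores at crop (307,271) and (306,403). The stop's blank-side edge runs (221..381,145). I'll work out the offsets.

```bash
python3 -c "
from h import *
import pickle
c=pickle.load(open('c3.pkl','rb'));p,R=tool()
z=lambda u,v:(170+u/2,110+v/2)
for n,q,h in [('stopL',(221,145),.04),('stopR',(381,145),.04),('boreF',(307,271),.085),('boreN',(306,403),.085),('blankfarL',(239,216),.085),('blankfarR',(377,216),.085),('plateL',(160,250),.01),('plateR',(452,250),.01),('railL',(179,140),.014),('railR',(422,140),.014)]:
  print(n,(R.T@(at('wrist',z(*q),h,c)-p)*1e3).round(1))"; python3 goal.py 0 49 40
```

```text
stopL [ 33.9 -23.   23.5]
stopR [33.9 21.1 23.7]
boreF [ 17.2   0.7 -21.4]
boreN [-18.3   0.5 -21.4]
blankfarL [ 29.7 -13.4 -21.5]
blankfarR [ 29.7  15.2 -21.4]
plateL [-10.8 -50.6  53.4]
plateR [-10.9  51.4  53.7]
railL [ 29.4 -40.4  49.5]
railR [29.3 37.6 49.7]
shift [32.8 -1.4 23.6] turn 0.001 q6 0.104 open 0.02859480938498009 f [-0.  -0.2 -2.1] tq [0.005 0.016 0.01 ] t 6.75
```

```bash
python3 -m creep '[[255,0,-1.3,8,0],[255,0,-1.3,16,0],[255,0,-1.3,24,0],[255,0,-1.3,30,0],[255,0,-1.3,34,0],[255,0,-1.3,36,0],[255,0,-1.3,36,0],[255,0,-1.3,36,0]]';  python3 -m creep '[[255,0,0,0.5,0],[255,0,0,1,0],[255,0,0,1,0],[255,0,0,1,0]]'; python3 -m creep '[[255,0,0,0.5,0],[255,0,0,1,0],[255,0,0,1,0],[255,0,0,1,0]]'
```

```text
t: 7.42
tool_pos: [0.5599, 0.0597, 0.0257]
tool_rot: [2.361, 2.072, 0.0]
contact_force: [0.4, 0.3, -1.4]
opening: 0.029
t: 7.75
tool_pos: [0.5598, 0.0597, 0.0248]
tool_rot: [2.361, 2.072, 0.0]
contact_force: [-0.0, 0.5, -1.7]
opening: 0.0289
t: 8.08
tool_pos: [0.56, 0.0597, 0.0244]
tool_rot: [2.361, 2.072, 0.0]
contact_force: [-3.5, -0.3, 5.1]
opening: 0.0287
```

```bash
python3 -m creep '[[100,0,0,0,0],[60,0,0,0,0],[0,0,0,0,0],[0,0,0,0,0],[0,0,0,0,0],[0,0,0,0,0],[0,0,0,-20,0],[0,0,0,-50,0],[0,0,0,-90,0],[0,0,0,-120,0],[0,0,0,-120,0],[0,0,0,-120,0]]'; python3 goal.py -1 -75 100; python3 -c "
from h import *
im=ctrl.get_image('wrist')
cv2.imwrite('pics/w4.png',cv2.resize(im[110:400,190:460,::-1],None,fx=2,fy=2,interpolation=cv2.INTER_CUBIC))
import pickle;pickle.dump(ctrl.calibration('wrist'),open('c4.pkl','wb'))"
```

```text
t: 9.08
tool_pos: [0.5617, 0.0597, 0.1468]
tool_rot: [2.358, 2.07, 0.007]
contact_force: [-1.0, 0.5, -0.6]
opening: 0.0854
shift [-91.   -2.1  46.8] turn 0.001 q6 0.104 open 0.08535470217263232 f [-1.   0.5 -0.6] tq [-0.018  0.027  0.   ] t 9.0833
```

View pics/w4.png

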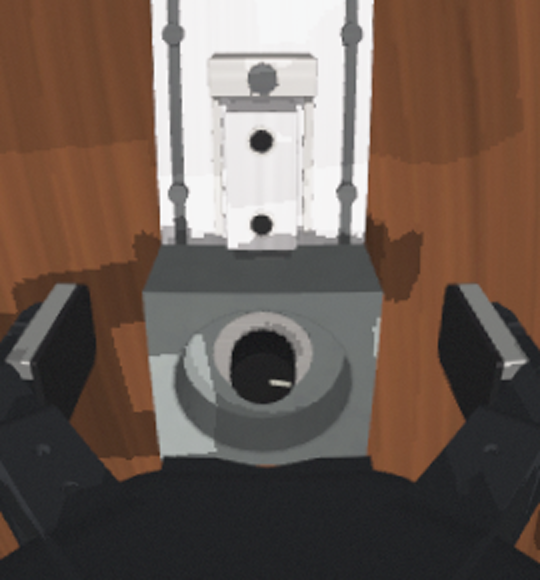

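The blank sits between the rails, square, and clear of the stop. The well centre is at about (263.5,381) in the crop. Next I'll work out the knob's axis.

```bash
python3 -c "
from h import *
import pickle
c=pickle.load(open('c4.pkl','rb'));p,R=tool()
z=lambda u,v:(190+u/2,110+v/2)
for n,q,h in [('hL',(144,292),.062),('hR',(383,292),.062),('wellL',(175,380),.062),('wellR',(352,380),.062),('wellnear',(263,452),.062),('wellfar',(263,311),.062),('knobL',(231,372),.056),('knobR',(295,372),.056),('knobnear',(263,404),.056),('stop',(208,97),.04),('stop',(318,97),.04),('bl',(225,110),.045),('br',(298,110),.045),('b1',(261.5,141),.045),('b2',(261.5,224),.045)]:
  print(n,(R.T@(at('wrist',z(*q),h,c)-p)*1e3).round(1))"; python3 -c "from station import ctrl;print(ctrl.get_obs()['q'])"
```

```text
hL [-42.1 -49.8  82.3]
hR [-42.1  48.2  82.5]
wellL [-86.  -39.7  82.3]
wellR [-85.9  38.1  82.4]
wellnear [-128.2   -1.2   82.4]
wellfar [-50.3  -0.9  82.4]
knobL [-85.1 -15.3  88.3]
knobR [-85.1  13.2  88.4]
knobnear [-103.3   -1.1   88.4]
stop [ 34.2 -23.1 104.4]
stop [ 34.1  21.2 104.4]
bl [ 29.7 -15.9  99.4]
br [29.7 12.9 99.4]
b1 [17.1 -1.5 99.4]
b2 [-18.4  -1.6  99.4]
[-2.58783051e-02 -2.50517068e-02  1.84014626e+00  4.84748064e-06
  1.32488654e+00  1.04147662e-01]
```

```bash
python3 -m creep '[[125,-30,0,0,0],[125,-70,-0.9,0,0],[125,-89.5,-0.9,0,0],[125,-89.5,-0.9,20,0],[125,-89.5,-0.9,50,0],[125,-89.5,-0.9,65,0],[125,-89.5,-0.9,65,0],[125,-89.5,-0.9,65,0]]'; python3 goal.py -1.3 -74.3 40;  python3 -c "
from h import *
im=ctrl.get_image('wrist')
cv2.imwrite('pics/w5.png',cv2.resize(im[110:400,190:460,::-1],None,fx=2,fy=2,interpolation=cv2.INTER_CUBIC))"
```

```text
t: 9.8
tool_pos: [0.5452, -0.0286, 0.0759]
tool_rot: [-2.358, -2.069, 0.005]
contact_force: [-0.1, 0.6, 0.6]
opening: 0.0435
shift [-0.6  3.  35.9] turn 0.001 q6 -0.059 open 0.043519004460899485 f [-0.1  0.6  0.6] tq [ 0.007 -0.033  0.016] t 9.8
```

View pics/w5.png

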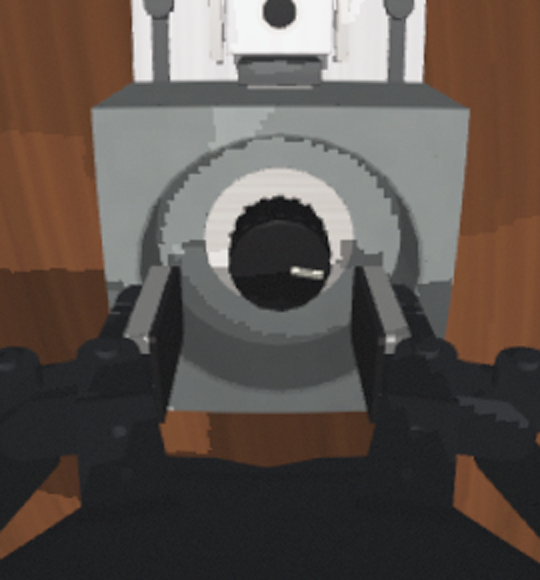

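The knob's centre is at crop column 280, with the tool centre at 266, so the tool is a few mm off in y. I'll let it settle and measure.

```bash
python3 -m creep '[[120,0,0,0,0],[120,0,0,0,0],[120,0,0,0,0],[120,0,0,0,0]]'; python3 goal.py -1.3 -74.3 40;  python3 -c "
from h import *
c=ctrl.calibration('wrist');p,R=tool();im=ctrl.get_image('wrist')
cv2.imwrite('pics/w6.png',cv2.resize(im[110:400,190:460,::-1],None,fx=2,fy=2,interpolation=cv2.INTER_CUBIC))
g=cv2.cvtColor(im,cv2.COLOR_RGB2GRAY)
z=lambda u,v:(190+u/2,110+v/2)
for n,q,h in [('hL',(92,107),.062),('hR',(469,107),.062),('kL',(229,262),.056),('kR',(331,262),.056),('knear',(281,310),.056),('wnear',(281,389),.062),('wfar',(281,135),.062)]:
  print(n,(R.T@(at('wrist',z(*q),h,c)-p)*1e3).round(1))
a=cv2.imread('pics/w5.png').astype(int);b=cv2.imread('pics/w6.png').astype(int);print(cv2.phaseCorrelate(a[80:260].mean(2).astype('f4'),b[80:260].mean(2).astype('f4')))"
```

```text
t: 10.18
tool_pos: [0.5479, -0.0289, 0.0797]
tool_rot: [2.36, 2.072, 0.002]
contact_force: [0.1, -0.8, -0.6]
opening: 0.0449
shift [-0.6 -0.  39.7] turn 0.001 q6 -0.058 open 0.04485483821655425 f [ 0.1 -0.8 -0.6] tq [-0.011 -0.03  -0.009] t 10.1833
hL [ 46.  -46.1  17.6]
hR [46.2 55.3 17.8]
kL [ -1.3 -10.4  23.7]
kR [-1.4 19.5 23.7]
knear [-17.4   5.   23.7]
wnear [-42.8   5.1  17.7]
wfar [38.   4.4 17.7]
((-9.878562565510265, -1.606862230892574), 0.252360737176589)
```

View pics/w6.png

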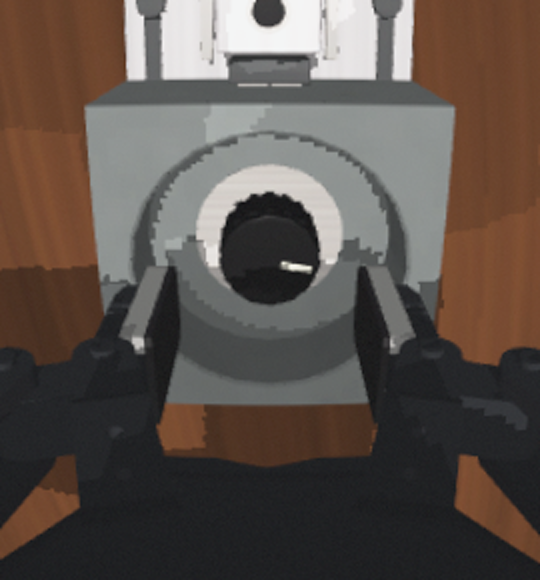

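The knob is at column 270, 1.2 mm in +y, and about -0.8 mm in x. Descending into the well.

```bash
python3 -m creep '[[128,-0.8,1.2,0,0],[128,-0.8,1.2,8,0],[128,-0.8,1.2,16,0],[128,-0.8,1.2,24,0],[128,-0.8,1.2,31,0],[128,-0.8,1.2,36,0],[128,-0.8,1.2,38,0],[128,-0.8,1.2,38,0],[128,-0.8,1.2,38,0],[128,-0.8,1.2,38,0]]'; python3 goal.py -1.3 -74.3 40; python3 -m creep '[[170,0,0,0,0],[255,0,0,0,0],[255,0,0,0,0],[255,0,0,0,0],[255,0,0,0,0],[255,0,0,0,0],[255,0,0,0,0],[255,0,0,0,0]]' 70; python3 goal.py -1.3 -74.3 40
```

```text
t: 11.07
tool_pos: [0.5487, -0.0299, 0.0411]
tool_rot: [2.361, 2.072, 0.001]
contact_force: [-0.7, -0.3, -0.2]
opening: 0.0426
shift [ 0.2 -0.9  1.1] turn 0.001 q6 -0.06 open 0.04263006212642467 f [-0.7 -0.3 -0.2] tq [ 0.014 -0.036  0.028] t 11.0667
t: 11.73
tool_pos: [0.5487, -0.0299, 0.0417]
tool_rot: [2.361, 2.072, 0.001]
contact_force: [-2.5, 0.5, 6.1]
opening: 0.027
shift [ 0.3 -0.9  1.7] turn 0.001 q6 -0.06 open 0.027040450055998477 f [-2.5  0.5  6.1] tq [ 0.078  0.497 -0.057] t 11.7333
```

```bash
python3 -m creep '[[255,0,0,0,0.05],[255,0,0,0,0.1],[255,0,0,0,0.15],[255,0,0,0,0.2],[255,0,0,0,0.25],[255,0,0,0,0.3]]'; python3 goal.py -1.3 -74.3 40;python3 -m creep '[[255,0,0,0,0.05],[255,0,0,0,0.1],[255,0,0,0,0.15],[255,0,0,0,0.2],[255,0,0,0,0.2],[255,0,0,0,0.2]]'; python3 goal.py -1.3 -74.3 40;
```

```text
t: 12.23
tool_pos: [0.5488, -0.03, 0.0416]
tool_rot: [2.645, 1.694, 0.001]
contact_force: [-1.0, 1.0, 5.4]
opening: 0.0269
shift [-0.  -1.1  1.6] turn -0.3 q6 0.242 open 0.026934060152877665 f [-1.   1.   5.4] tq [0.048 0.309 0.235] t 12.2333
t: 12.73
tool_pos: [0.549, -0.03, 0.0417]
tool_rot: [2.799, 1.425, 0.002]
contact_force: [-2.1, -0.1, 5.6]
opening: 0.0273
shift [-0.3 -1.2  1.7] turn -0.498 q6 0.439 open 0.027307039211282268 f [-2.1 -0.1  5.6] tq [-0.008  0.341 -0.005] t 12.7333
```

```bash
cat > tq.py <<'E'
from station import ctrl
o=ctrl.get_obs();print('TQ',o['wrist_torque'].round(3) if hasattr(o['wrist_torque'],'round') else o['wrist_torque'],'q6',round(float(o['q'][5]),4),'t',round(o['t'],2))
E
for i in 1 2 3 4 5 6 ; do python3 -m creep '[[255,0,0,0,0.025],[255,0,0,0,0.05]]' >/dev/null; python3 tq.py; done
```

```text
TQ [0.015 0.289 0.282] q6 0.4896 t 12.9
TQ [-0.047  0.259  0.274] q6 0.5396 t 13.07
TQ [0.01  0.334 0.339] q6 0.5896 t 13.23
TQ [-0.005  0.285  0.306] q6 0.6396 t 13.4
TQ [-0.039  0.244  0.245] q6 0.6896 t 13.57
TQ [-0.087  0.315  0.318] q6 0.7396 t 13.73
```

```bash
for i in 1 2 3 4 5 6 ; do python3 -m creep '[[255,0,0,0,0.015],[255,0,0,0,0.03]]' >/dev/null; python3 tq.py; done
```

```text
TQ [-0.115  0.256  0.342] q6 0.7691 t 13.9
TQ [-0.036  0.212  0.244] q6 0.7992 t 14.07
TQ [-0.056  0.192  0.279] q6 0.8292 t 14.23
TQ [-0.125  0.246  0.27 ] q6 0.8592 t 14.4
TQ [-0.094  0.232  0.309] q6 0.8893 t 14.57
TQ [-0.146  0.211  0.337] q6 0.9194 t 14.73
```

```bash
for i in 1 2 3 4 5 ; do python3 -m creep '[[255,0,0,0,0.01],[255,0,0,0,0.02]]' >/dev/null; python3 tq.py; done
```

```text
TQ [-0.083  0.241  0.36 ] q6 0.9391 t 14.9
TQ [-0.065  0.213  0.346] q6 0.959 t 15.07
TQ [-0.09   0.145  0.349] q6 0.979 t 15.23
TQ [-0.105  0.223  0.351] q6 0.9989 t 15.4
TQ [-0.134  0.161  0.431] q6 1.0189 t 15.57
```

```bash
for i in 1 2 3 ; do python3 -m creep '[[255,0,0,0,0.0075],[255,0,0,0,0.015]]' >/dev/null; python3 tq.py; done
```

```text
TQ [-0.152  0.199  0.34 ] q6 1.0338 t 15.73
TQ [-0.153  0.193  0.361] q6 1.0487 t 15.9
TQ [-0.094  0.182  0.441] q6 1.0637 t 16.07
```

```bash
for i in 1 2 3 4 5 6 ; do python3 -m creep '[[255,0,0,0,0.004]]' >/dev/null; python3 tq.py; done
```

```text
TQ [-0.184  0.202  0.394] q6 1.0676 t 16.15
TQ [-0.111  0.192  0.437] q6 1.0715 t 16.23
TQ [-0.146  0.24   0.437] q6 1.0755 t 16.32
TQ [-0.126  0.153  0.393] q6 1.0795 t 16.4
TQ [-0.107  0.199  0.417] q6 1.0836 t 16.48
TQ [-0.169  0.206  0.462] q6 1.0876 t 16.57
```

```bash
for i in 1 2 3; do python3 -m creep '[[255,0,0,0,0.004]]' >/dev/null; python3 tq.py; done; python3 -m creep '[[255,0,0,0,0],[180,0,0,0,0],[128,0,0,0,0],[128,0,0,0,0],[128,0,0,0,0],[128,0,0,0,0]]'; python3 -m creep '[[128,0,0,-10,0],[128,0,0,-25,0],[128,0,0,-45,0],[128,0,0,-80,0],[128,0,0,-120,0],[128,0,0,-150,0],[128,0,0,-150,0],[128,0,0,-150,0],[128,0,0,-150,0]]'; python3 tq.py;  python3 -c "
from h import *
im=ctrl.get_image('wrist')
cv2.imwrite('pics/w7.png',cv2.resize(im[60:360,140:500,::-1],None,fx=2,fy=2,interpolation=cv2.INTER_CUBIC))"
```

```text
TQ [-0.135  0.221  0.408] q6 1.0916 t 16.65
TQ [-0.15   0.222  0.427] q6 1.0955 t 16.73
TQ [-0.109  0.196  0.45 ] q6 1.0996 t 16.82
t: 17.32
tool_pos: [0.548, -0.0297, 0.0403]
tool_rot: [-3.111, -0.438, 0.001]
contact_force: [0.3, 0.4, 0.9]
opening: 0.0428
t: 18.07
tool_pos: [0.5481, -0.0297, 0.1907]
tool_rot: [-3.111, -0.438, -0.0]
contact_force: [-0.2, 0.4, -0.5]
opening: 0.0425
TQ [ 0.017 -0.029 -0.016] q6 1.1012 t 18.07
```

View pics/w7.png

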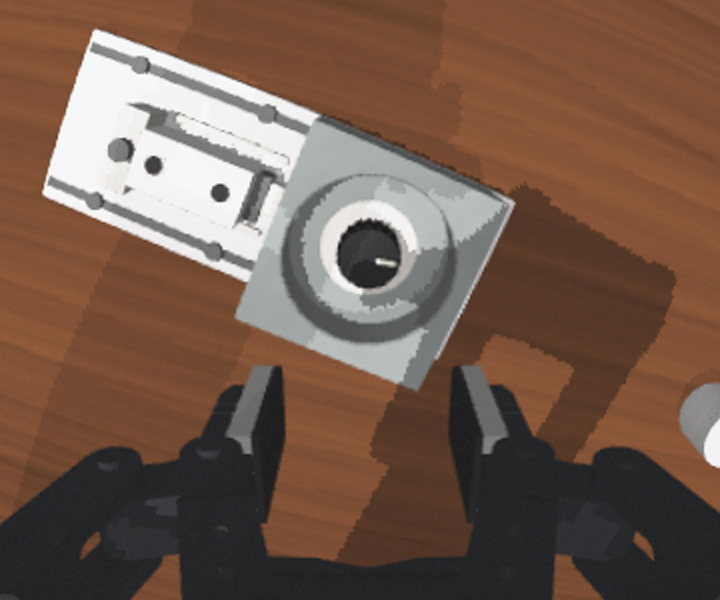

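The knob's line at (385,263) turned along with the tool, so there was no slip. The blank lies square in the nest, held between the nose (262,200) and the stop (125,150). Handing in.

```bash
python3 -c "
from station import ctrl
print(ctrl.finish_job())"
```

```text
the job is handed in; nothing more can be done
None
```

The blank is set flat in the nest and clamped, with both blank and knob released. I estimate the clamping force at 15–17 N. I handed the job in at about 18 s of robot time, and no verdict was reported.

- **Clamping force:** this comes from the knob torque, not a direct force reading. The torque was about 0.29 N m while turning free and 0.41–0.45 N m over the last readings. I turned the knob about 1.16 rad in all. Noise on a single torque reading is about 0.035 N m (4 N), so I averaged several. The torque and turn-angle estimates agreed to within about 2 N.
- **Last picture:** the blank sat square between the rails, held between the nose and the end stop. The knob's white line had turned with the gripper, so it did not visibly slip. I did not measure the blank's final position in numbers.
- **Fingers:** they were clear of everything 0.19 m above the bench, with contact force near zero. I saw no housing contact while in the well.
- **Disagreements:** just before I lowered the fingers into the well, a picture taken before the arm had settled put the knob about 4 mm off in y. The settled picture gave 1.2 mm, and I used that. The fixture position from the pictures also varied by 1–2 mm between fits.
- **Not checked:** I did not photograph the slug, wrench and spray can again with the overview cameras; no move went near them.

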